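# Open the mug clamp and hold it open

## Task

The bisque mug in the wooden bench clamp is about to be lifted out: pull the locking plug up out of its socket and put it down in the square tray, then pull the clamp's sliding jaw back by its upright black grip post until the jaw's pointer lines up with the marker clip on the rail, and finish while still gripping the post and holding it there against the spring. Don't let the jaw snap back at the mug, and leave the mug and the other things on the bench where they stand.

Things in the scene. Friction and masses are not known exactly. Their poses are not given: they have to be found in the camera images.
- clamp: Wooden mug clamp fixed to the table: board 440 (x) by 130 by 20 mm, from x = -190 to +250 mm. Origin on the table under the plug socket, z up. The jaw is pulled along -x (towards the robot). Aluminium socket bridge 50 by 68 mm, top 66 mm above the table, 13.8 mm square vertical socket at x = y = 0. The mug and a fixed V jaw stand at +x; the rail with the marker clip runs along the +y edge.
- plug: Loose locking plug, 80 mm long, about 0.12 kg; origin at the centre of its foot, z towards its head. 12 mm square shank 42 mm long, 22 mm collar resting on the bridge, flat black head. Starts upright in the socket, foot 24 mm above the table, axes along the clamp's. A sprung ball in a notch of the shank resists: pull straight up with 6 to 15 N over the first 8 mm; out after 42 mm.
- plug_head (a point): centre of the plug's flat black head, 64 mm above the plug's foot; head 36 mm along the clamp's x, 14 mm along the clamp's y, from 48 to 80 mm above the foot. With the plug seated it is 88 mm above the table.
- jaw (a joint): how far the jaw is pulled, m: 0 closed, growing as it moves along the clamp's -x, end stop at 0.075. A spring always pulls it back: about 4 N at 0, 12 N at 0.06. Locked within about 2 mm while the plug is in.
- knob (a point): black upright grip post of the sliding jaw, 26 by 26 mm square and 50 mm high, sides along the clamp's x and y; this point at the centre of its foot, 34 mm above the table and 100 mm from the clamp's origin along -x when closed. Moves with the jaw.
- index_tip (a point): tip of the steel pointer arm (6 mm wide in x) on the sliding jaw, pointing to the clamp's +y, 34 mm above the table; moves with the jaw. Axes along the clamp's.
- mark_tip (a point): tip of the dark marker clip (10 mm wide, 5 mm finger pointing to the clamp's -y) on the rail, the mark; fixed, axes along the clamp's. The pointer reaches it when both have the same clamp x; this is 20 to 55 mm of jaw travel from closed, different each time.
- tray: grey plastic tray fixed on the table, 190 by 190 mm outside, 26 mm high, walls and floor 5 mm; origin under its centre. Lies left or right of the clamp.
- mug: pale bisque mug, 80 mm across, 95 mm high, standing on the clamp's board between the jaws, 155 mm along the clamp's +x; origin at the centre of its foot.
- bowl: small terracotta bowl, 110 mm wide, 50 mm high, on a round 180 mm board 14 mm thick; bystander, origin at its foot
- jar: white glaze jar, 80 mm wide, 100 mm high, bystander, origin at its foot
- squeeze: clear squeeze bottle, 40 mm wide, 100 mm high, bystander, origin at its foot
- beaker: white beaker, 72 mm wide, 80 mm high, bystander, origin at its foot
- brush_cup: blue cup, 76 mm wide, with brushes up to 220 mm high, bystander, origin at its foot
- spatula: wooden spatula 200 mm long lying on the table near the robot, bystander, origin in its middle
Not all that is in view belongs to the job. What is shaped like the mug but turquoise is not meant.

How it is judged:
By the outcome, as a careful person would: the job done as asked, in the order asked, and still so for the second after the job is handed in, while the arm keeps its last pose, push and grip.
It also fails if it takes over 58 s, if anything falls off the work surface, if the arm or the gripper's body presses on something with over 40 N, if the wrist force passes 120 N, or if a joint passes its speed limit or range.

## Robot

A 7-joint arm with a two-finger parallel gripper is mounted at the origin on the work surface. World frame = base frame: x ahead of the robot, y to its left, z up, the work surface at z = 0. Lengths are in mm, angles in degrees, forces in N, time in s.
With the tool pointing down it reaches from about 425 to 1025 mm from the base axis. Payload 9.4 kg.
Tool frame: the origin (TCP) lies at the centre of the arm's flange, where the gripper is bolted on; the fingertips stand 186 mm ahead of it and the grasp point (between the pads) lies 167 mm ahead of it (env.finger_overhang is the distance from the TCP to the fingertips, in mm); x points along the fingers, y is the direction in which the jaws open and shut, and the axes are right-handed (so a half turn about x gives the same grasp; the last joint's range is limited). The gripper opens to 93 mm and grips with 3 to 60 N. Pads are 15 mm wide; open, the fingers measure 128 mm over their backs; the gripper's body (75 mm by 188 mm) begins 65 mm behind the grasp point.
Start: joints at [69.861, 34.337, -0.143, 91.639, 0.103, 54.024, -4.572], TCP at [196.73, -697.798, 404.718] pointing down, gripper open.
Joint ranges: [-147.43, 147.43], [-19.82, 112.94], [-74.19, 73.91], [6.32, 146.72], [-59.91, 239.91], [6.04, 106.73], [-150.56, 150.56]. Speed limits (degrees/s): [127.2, 127.2, 172.46, 172.46, 180, 180, 180].

## Interface

Orientations are given as [roll, pitch, yaw] about the fixed x, y, z axes, in that order (R = Rz(yaw) Ry(pitch) Rx(roll)).
In Python, from plant import env gives the robot as it stands. The module is installed in compiled form; this text tells all that it offers. Calls block until the motion is done:
- env.goto(position, orientation): joint-space move of the TCP to a pose.
- env.move_l(position, v=150, frame=None): straight line of the TCP; frame=None keeps the orientation; v is the mean speed in mm/s.
- env.movej(angles): joint-space move.
- env.gripper_to(opening, grip_force=None): finger opening in mm; grip_force is the grip in N (None keeps the last); returns when the fingers have stopped.
- env.pause(seconds).
- env.inverse_kinematics(position, orientation): joint angles nearest the present ones, or None.
- env.read_state(): the state.
- env.snapshot(name): name is "side" or "top"; returns the picture (480x640x3 uint8, blue, green, red); there is no depth.
- env.calibration(name): a dict with "K" (3x3 intrinsics, pixels), "extrinsics" (4x4, takes a point from camera to world coordinates). Camera axes: x right, y up, looking along -z (the intrinsics and any distortion apply to the point x, -y, -z); pixel columns grow to the right and rows downward; lengths in mm; the calibration is good to about 2 mm. A picture is of the moment at which its call begins. calibration takes no time and is no camera call.
A pose or a line that the arm cannot do raises env.PlanningError and nothing moves.
- env.sign_off(): hands the job in, once; it reports no verdict.
Trained networks look in the newest picture that a camera, given by its name, has taken for a name from the list of things; names that differ only in an ending like _2 or _b are one class to them, and where a whole thing is asked for, a point or a joint stands for the part that bears it (a point fixed in the world has none). Each returns a list of dicts, best first, with "conf" (0 to 1); they miss things now and then, are a little off and sometimes report something else, mostly with a low value. They report only what shows in the picture. A call takes as long as a camera call. They do not tell look-alikes from the thing itself.
- env.outline_of(camera, label): "pixels" (480x640 bool, what is visible of it) and "extent" ([left, top, right, bottom] in pixels, round what is visible of it).
- env.pinpoint(camera, label): "uv" ([column, row] in pixels: a listed point, or the origin of a listed thing).
The state is a dict: "t": time; "joint_pos": joint angles; "joint_vel": joint speeds; "joint_torque": joint torques, N m; "tcp_pos": TCP position; "orientation": TCP orientation; "ft_force": force on the tool from outside, world axes, zero at the start; "moment": the same for the moment, N m; "opening": finger opening in mm.
Only numpy, scipy, OpenCV 4.12 (cv2) and the standard library are available. Lean on these libraries where they do the work, as an engineer would, in place of code of your own. Each camera call takes 0.05 s, during which the arm holds its last target.

## Working session

There is one attempt and no reset: what is moved stays moved. The work goes in short steps, each a Python script; the robot and the scene stay as the last script left them, time stands still between calls to the robot, and variables do not carry over. Pictures are saved under pics/ and viewed, and the job is handed in when it is done.

```bash
mkdir -p pics; ls; python3 - <<'E'
from plant import env
import cv2,numpy as np
np.set_printoptions(precision=3,suppress=True)
for c in("side","top"):
    im=env.snapshot(c); cv2.imwrite(f"pics/{c}0.png",im)
    k=env.calibration(c); print(c,k)
    for n in("plug_head","knob","index_tip","mark_tip","clamp","tray","mug","plug"):
        r=env.pinpoint(c,n); print(n,[(np.round(a["uv"],1),round(a["conf"],2)) for a in r[:3]])
print(env.read_state())
E
```

```text
pics
side {'K': array([[616.483,   0.   , 325.416],
       [  0.   , 616.483, 239.774],
       [  0.   ,   0.   ,   1.   ]]), 'extrinsics': array([[ -0.944,   0.191,  -0.27 , 230.352],
       [ -0.331,  -0.535,   0.777, 915.453],
       [  0.004,   0.823,   0.569, 737.918],
       [  0.   ,   0.   ,   0.   ,   1.   ]])}
plug_head []
knob [(array([357.3, 260.4]), 0.79)]
index_tip [(array([263.4, 250.4]), 0.86)]
mark_tip [(array([273.9, 249.8]), 0.5)]
clamp [(array([311.9, 263.9]), 0.59)]
tray [(array([316.8, 409.1]), 0.6)]
mug [(array([252.1, 192.8]), 0.81), (array([245.6, 232.3]), 0.78)]
plug []
top {'K': array([[484.582,   0.   , 316.621],
       [  0.   , 484.582, 232.412],
       [  0.   ,   0.   ,   1.   ]]), 'extrinsics': array([[   0.005,    0.992,   -0.125,  418.541],
       [  -1.   ,    0.003,   -0.014,   -3.656],
       [  -0.014,    0.125,    0.992, 1205.861],
       [   0.   ,    0.   ,    0.   ,    1.   ]])}
plug_head [(array([325.4, 224.3]), 0.67), (array([453.4, 280.1]), 0.6)]
knob [(array([317.3, 269.4]), 0.76)]
index_tip [(array([333.7, 166.2]), 0.74), (array([316.3, 186.9]), 0.69)]
mark_tip []
clamp [(array([324.4, 229.9]), 0.93), (array([426.2, 201.1]), 0.67)]
tray [(array([184. , 286.2]), 0.64), (array([452.9, 281.1]), 0.49)]
mug [(array([406.6, 138. ]), 0.85), (array([334.3, 168. ]), 0.68), (array([308.8, 202.9]), 0.66)]
plug [(array([324.1, 227.3]), 0.41), (array([452.3, 282.9]), 0.25)]
{'t': 0.9, 'joint_pos': array([69.859, 34.335, -0.143, 91.639,  0.104, 54.025, -4.571]), 'joint_vel': array([-0.021, -0.151,  0.067, -0.054,  0.072,  0.074,  0.082]), 'joint_torque': array([ -0.002, -76.483,   1.495, -25.271,  -0.052,   0.01 ,  -0.   ]), 'tcp_pos': array([ 196.745, -697.789,  404.755]), 'orientation': array([  34.03 ,   89.996, -130.221]), 'ft_force': array([ 0.044, -0.571,  0.462]), 'moment': array([-0.009, -0.024, -0.066]), 'opening': 92.83527289566331}
```

View pics/side0.png

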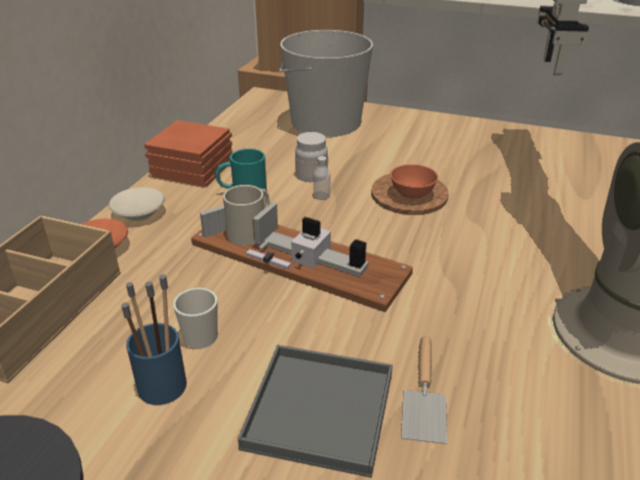

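View pics/top0.png

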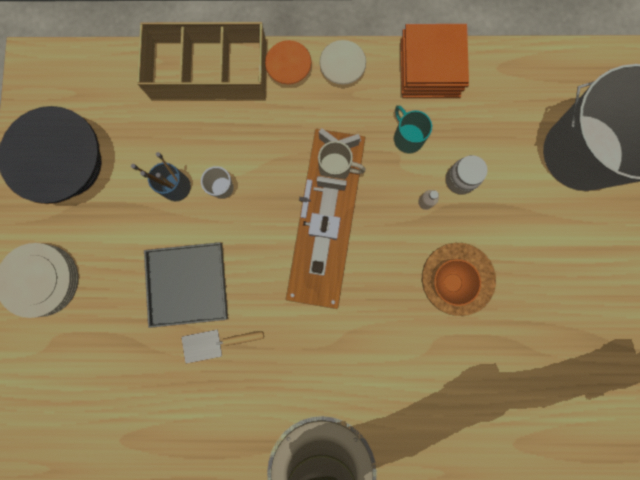

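```bash
python3 - <<'E'
import cv2
a=cv2.imread("pics/side0.png")[200:310,200:420]; cv2.imwrite("pics/s0c.png",cv2.resize(a,(800,400),interpolation=cv2.INTER_CUBIC))
a=cv2.imread("pics/top0.png")[140:320,240:400]; cv2.imwrite("pics/t0c.png",cv2.resize(a,(533,600),interpolation=cv2.INTER_CUBIC))
E
```

```text
(no output)
```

View pics/s0c.png

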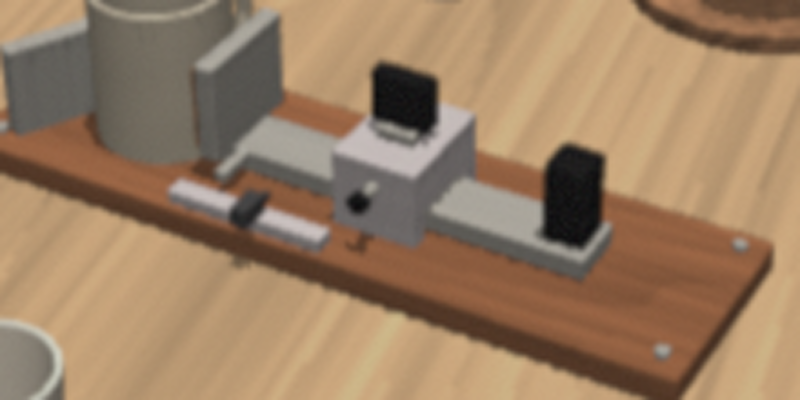

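View pics/t0c.png

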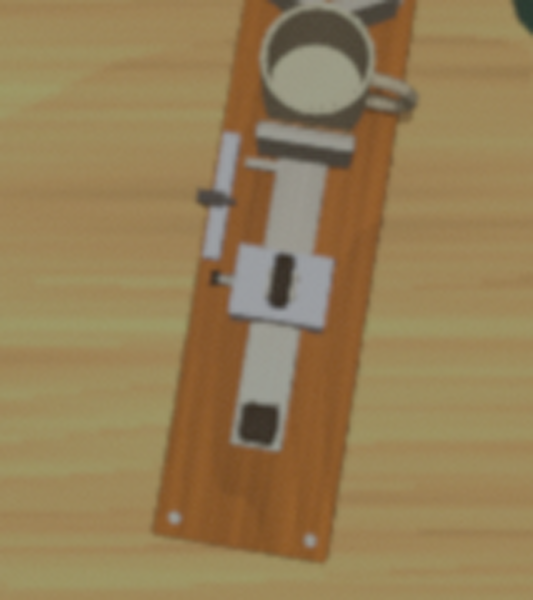

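The side view shows the plug head near (311,227), the knob near (357,252), the pointer tip near (261,248) and the clip finger near (272,252). In the top view the plug is at (325,224), the knob at (317,267) and the tray at (186,286). Next I'll fit the clamp pose.

```bash
cat >h.py <<'E'
from plant import env
import numpy as np,cv2
from scipy.optimize import least_squares
np.set_printoptions(precision=2,suppress=True)
CAL={c:env.calibration(c) for c in("side","top")}
def proj(c,P):
    k=CAL[c];E=np.linalg.inv(k["extrinsics"]);P=np.atleast_2d(P)
    q=P@E[:3,:3].T+E[:3,3]; q=q*[1,-1,-1]; q=q@k["K"].T; return q[:,:2]/q[:,2:]
def atz(c,uv,z):
    k=CAL[c];d=np.linalg.inv(k["K"])@[uv[0],uv[1],1.];d=d*[1,-1,-1]
    d=k["extrinsics"][:3,:3]@d;o=k["extrinsics"][:3,3]; return o+d*(z-o[2])/d[2]
def c2w(p,P):
    a=np.radians(p[2]);c,s=np.cos(a),np.sin(a);P=np.atleast_2d(np.array(P,float))
    return np.c_[p[0]+c*P[:,0]-s*P[:,1],p[1]+s*P[:,0]+c*P[:,1],P[:,2]]
def w2c(p,P):
    a=np.radians(p[2]);c,s=np.cos(a),np.sin(a);d=np.array(P)[:2]-p[:2]
    return np.array([c*d[0]+s*d[1],-s*d[0]+c*d[1],P[2]])
E
python3 - <<'E'
from h import *
T=lambda x,y:(240+x/3.333-.35,140+y/3.333-.35); S=lambda x,y:(200+x/3.636-.35,200+y/3.636-.35)
obs=[("top",(-190,65,20),T(152,533)),("top",(-190,-65,20),T(327,562)),("top",(-100,0,84),T(260,421)),
("top",(0,0,104),T(284,270)),
("top",(-25,34,66),T(229,318)),("top",(-25,-34,66),T(325,328)),("top",(25,34,66),T(239,244)),("top",(25,-34,66),T(334,257)),
("side",(-190,65,20),S(682,386)),("side",(-190,-65,20),S(772,245)),("side",(-100,0,84),S(574,153)),("side",(0,0,104),S(406,72)),
("side",(25,34,66),S(333,152)),("side",(-25,34,66),S(425,177)),("side",(-25,-34,66),S(476,118))]
def res(p,sel=("top","side")): return np.concatenate([proj(c,c2w(p,l))[0]-np.array(uv) for c,l,uv in obs if c in sel])
for sel in (("top","side"),("top",),("side",)):
    r=least_squares(res,[420,0,-5],args=(sel,),loss="soft_l1"); print(sel,r.x);print(res(r.x,sel).reshape(-1,2).round(1).tolist())
    if len(sel)==2:p=r.x
np.save("clamp.npy",p)
for n,c,uv in(("index","top",T(246,162)),("index","side",S(220,172)),("mark","top",T(234,199)),("mark","side",S(266,193))):
    print(n,c,w2c(p,atz(c,uv,34)))
for n,P in(("knob",(-100,0,34)),("head",(0,0,88)),("mug",(155,0,20))): print(n,c2w(p,P))
for c in("side","top"):
    r=env.outline_of(c,"tray");print([(a["conf"],a["extent"]) for a in r])
q=[atz("top",u,26) for u in((145,249),(222,243),(228,319),(150,326))];print("tray",np.array(q),np.mean(q,0))
q=[atz("side",u,26) for u in((280,348),(393,365),(375,466),(244,445))];print("tray",np.mean(q,0))
E
```

```text
('top', 'side') [579.61  -5.26  -9.06]
[[-0.1, 0.5], [0.3, 0.6], [-0.4, 0.3], [-0.6, 2.2], [0.0, -1.9], [-0.4, -0.3], [0.5, -0.2], [0.2, 0.4], [-0.9, -1.3], [1.6, -1.2], [0.5, 1.0], [-0.4, 0.1], [-0.3, -0.1], [-2.7, 0.4], [0.2, -1.1]]
('top',) [580.16  -5.39  -9.04]
[[-0.0, 0.3], [0.4, 0.4], [-0.3, 0.1], [-0.5, 1.9], [0.1, -2.1], [-0.4, -0.6], [0.5, -0.5], [0.2, 0.1]]
('side',) [578.94  -4.61  -9.22]
[[-0.8, -0.9], [1.8, -0.8], [0.7, 1.3], [-0.1, 0.4], [-0.1, 0.2], [-2.6, 0.6], [0.5, -0.8]]
index top [90.85 41.64 34.  ]
index side [92.87 40.68 34.  ]
mark top [61.97 45.83 34.  ]
mark side [60.54 45.14 34.  ]
knob [[480.86  10.49  34.  ]]
head [[579.61  -5.26  88.  ]]
mug [[732.68 -29.68  20.  ]]
[(0.72, [390.3, 163.8, 439.5, 200.2]), (0.7, [236.2, 345.2, 394.9, 476.9]), (0.45, [401.7, 335.3, 447.2, 444.2])]
[(0.78, [143.6, 242.5, 225.7, 328.8])]
tray [[524.65 434.56  26.  ]
 [540.17 245.38  26.  ]
 [356.43 225.45  26.  ]
 [338.72 413.22  26.  ]] [439.99 329.66  26.  ]
tray [432.83 339.1   26.  ]
```

```bash
cat >>h.py <<'E'
from scipy.spatial.transform import Rotation
def ori(yaw): # tool x down, tool y along horizontal direction yaw
    a=np.radians(yaw);y=np.array([np.cos(a),np.sin(a),0]);x=np.array([0,0,-1.]);z=np.cross(x,y)
    return Rotation.from_matrix(np.c_[x,y,z]).as_euler("xyz",degrees=True)
def st(m=""):
    s=env.read_state();print(m,"t",round(s["t"],2),"tcp",s["tcp_pos"],"F",s["ft_force"],"open",round(s["opening"],2))
    return s
E
python3 - <<'E'
from h import *
p=np.load("clamp.npy")
best={}
for n,P,yaws in(("plug",(*c2w(p,(0,0,0))[0][:2],259),(p[2]+90,p[2]-90)),("tray",(437,335,259),(p[2]+90,p[2]-90)),("knob",(*c2w(p,(-101,0,0))[0][:2],229),(p[2],p[2]+180)),("pull",(*c2w(p,(-135,0,0))[0][:2],229),(p[2],p[2]+180))):
    for y in yaws:
        q=env.inverse_kinematics(np.array(P),ori(y));print(n,y,q)
E
```

```text
plug 80.93517808009854 [ 19.73  40.57 -37.43 115.94  40.85  37.19  35.93]
plug -99.06482191990146 [ -9.41  36.09   6.38 117.85  -8.45  26.48 -95.74]
tray 80.93517808009854 [-29.28  35.81 -20.47 120.41  25.88  27.97  11.62]
tray -99.06482191990146 [ -50.45   35.11   10.34  121.8   -14.57   24.23 -127.69]
knob -9.06482191990146 [ -2.83  35.24  -7.46 130.91  17.15  14.71 -34.61]
knob 170.93517808009855 [ -22.43   37.36   21.19  132.14  -46.27   17.67 -149.48]
pull -9.06482191990146 [ -5.5   34.33  -5.47 135.26  16.41  10.97 -35.21]
pull 170.93517808009855 [ -20.63   35.78   16.49  136.21  -46.62   13.19 -150.33]<sys>:0: UserWarning: Gimbal lock detected. Setting third angle to zero since it is not possible to uniquely determine all angles.
```

```bash
python3 -W ignore - <<'E'
from h import *
p=np.load("clamp.npy");o=ori(p[2]+90);P=c2w(p,(0,0,0))[0][:2]
env.goto(np.array([*P,390]),o);st("above")
env.move_l(np.array([*P,300]));st("near")
for c in("side","top"): cv2.imwrite(f"pics/{c}1.png",env.snapshot(c))
E
python3 - <<'E'
import cv2,numpy as np
a=cv2.imread("pics/side1.png")[140:310,200:420]; cv2.imwrite("pics/s1c.png",cv2.resize(a,(770,595),interpolation=cv2.INTER_CUBIC))
E
```

```text
above t 3.79 tcp [579.74  -6.24 389.87] F [0.33 0.77 0.56] open 93.17
near t 4.54 tcp [579.89  -5.04 300.5 ] F [1.22 1.5  0.67] open 92.88
```

View pics/s1c.png

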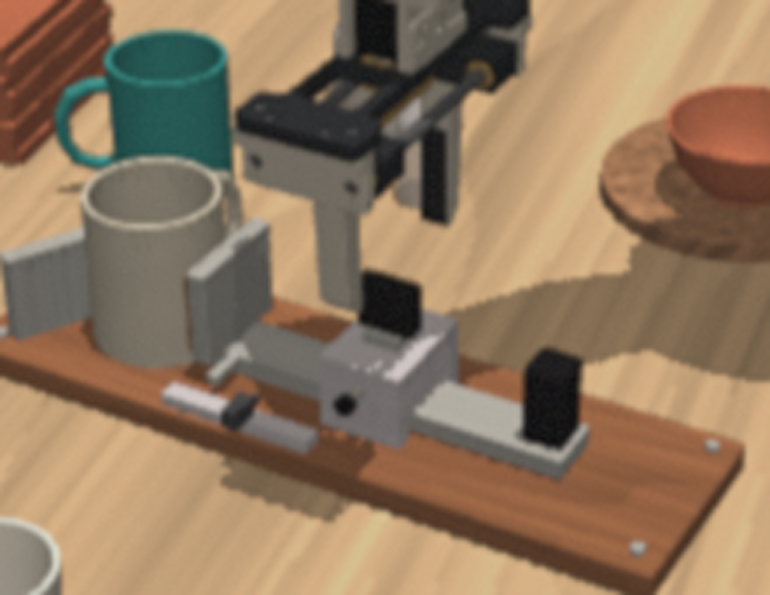

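The crop shows the fingers straddling the plug head: the near finger tip is at about (340,300) and the head at (390,305). Going down to grip.

```bash
python3 -W ignore - <<'E'
from h import *
p=np.load("clamp.npy");P=c2w(p,(0,0,0))[0][:2]
env.move_l(np.array([*P,260]),v=80);st("down")
env.gripper_to(10,8);s=st("grip8")
E
```

```text
down t 5.29 tcp [579.63  -5.01 259.72] F [ 0.35 -0.33 -0.27] open 92.93
grip8 t 6.49 tcp [579.65  -4.9  260.03] F [ 0.26  1.77 -0.32] open 14.12
```

```bash
python3 -W ignore - <<'E'
from h import *
p=np.load("clamp.npy");P=c2w(p,(0,0,0))[0][:2]
env.gripper_to(10,40);st("grip40")
env.move_l(np.array([*P,272]),v=20);st("up12")
env.move_l(np.array([*P,330]),v=60);st("up70")
cv2.imwrite("pics/side2.png",env.snapshot("side")[120:330,160:460])
E
```

```text
grip40 t 6.71 tcp [579.65  -4.93 260.04] F [-0.    2.59 -0.86] open 13.88
up12 t 7.46 tcp [579.17  -5.06 271.33] F [  0.67   6.41 -11.17] open 13.55
up70 t 8.57 tcp [579.5   -5.45 329.68] F [ 0.34 -0.24 -1.34] open 13.8
```

View pics/side2.png

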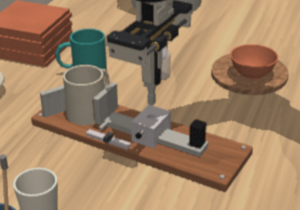

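```bash
python3 -W ignore - <<'E'
from h import *
env.move_l(np.array([437,335,330]),v=250);st("over tray")
env.move_l(np.array([437,335,250]),v=120);s=st("low")
f0=s["ft_force"][2];z=250
while z>236:
    z-=1.5;env.move_l(np.array([437,335,z]),v=30);s=st()
    if s["ft_force"][2]-f0>2.5:break
for c in("side","top"): cv2.imwrite(f"pics/{c}3.png",env.snapshot(c))
E
```

```text
over tray t 10.25 tcp [437.5  333.9  329.79] F [ 0.13  0.21 -1.06] open 13.93
low t 11.07 tcp [437.1  335.19 250.37] F [ 0.7  -0.06 -1.03] open 13.71
 t 11.32 tcp [437.15 334.97 249.01] F [ 0.06 -0.91 -1.52] open 13.68
 t 11.57 tcp [437.01 334.97 247.05] F [ 1.07 -0.08 -0.5 ] open 13.91
 t 11.82 tcp [436.96 335.01 245.39] F [ 0.01 -0.29 -1.95] open 13.46
 t 12.07 tcp [436.97 334.99 243.89] F [ 0.01  1.23 -1.57] open 13.69
 t 12.32 tcp [436.98 335.   242.38] F [-0.71  0.31 -1.39] open 13.84
 t 12.57 tcp [437.03 335.05 241.  ] F [ 0.51  0.14 -1.74] open 13.82
 t 12.82 tcp [436.84 335.2  240.8 ] F [-2.57 -2.77 17.5 ] open 13.76
```

View pics/side3.png

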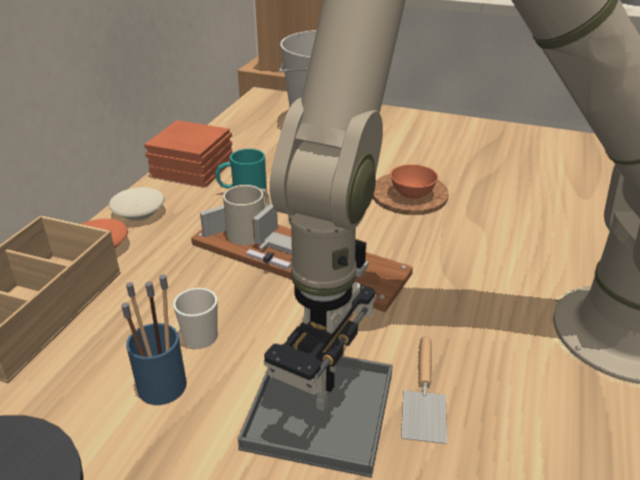

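The picture shows the plug in the middle of the tray, near (322,395), and contact came at the predicted height. Now I'll ease off and release.

```bash
python3 -W ignore - <<'E'
from h import *
env.move_l(np.array([437,335,240.8]),v=20);st()
env.gripper_to(22,5);env.gripper_to(70);st("open")
env.move_l(np.array([437,335,330]),v=150)
p=np.load("clamp.npy");K=c2w(p,(-101,0,0))[0][:2];o=ori(p[2])
env.goto(np.array([*K,330]),o);st("above knob")
for c in("side","top"): cv2.imwrite(f"pics/{c}4.png",env.snapshot(c))
E
```

```text
t 13.17 tcp [437.05 335.04 240.95] F [-0.41 -0.95  5.85] open 13.84
open t 14.49 tcp [436.99 334.99 240.81] F [-0.43 -0.67  0.61] open 70.02
above knob t 16.48 tcp [480.1   11.84 329.82] F [ 1.4  -0.63 -0.05] open 69.8
```

View pics/side4.png

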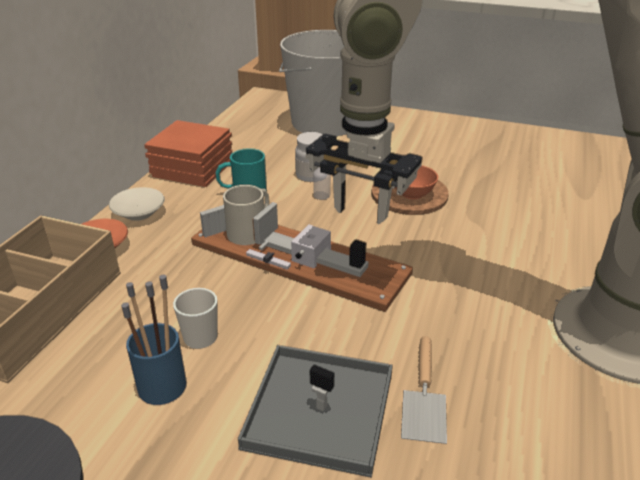

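View pics/top4.png

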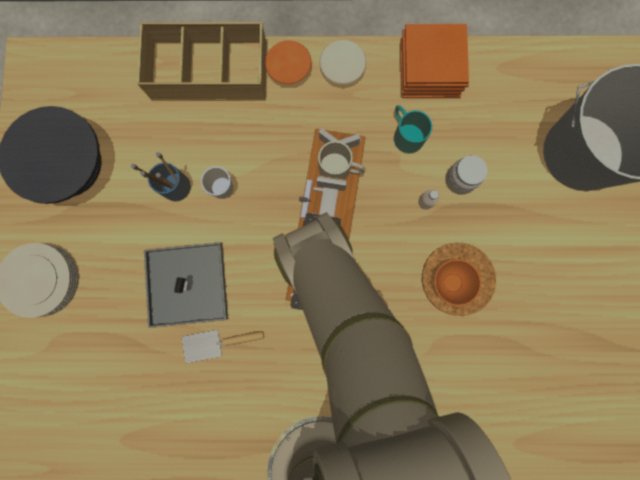

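The plug stands upright in the tray, at (320,385) in the side view and (183,284) in the top view. The gripper is over the knob. Next: descend and grip.

```bash
python3 -W ignore - <<'E'
from h import *
p=np.load("clamp.npy");K=c2w(p,(-101,0,0))[0][:2]
env.move_l(np.array([*K,229]),v=100);st("down")
env.gripper_to(20,10);st("grip10")
env.gripper_to(20,45);s=st("grip45");print(w2c(p,s["tcp_pos"]))
for c in("side","top"): cv2.imwrite(f"pics/{c}5.png",env.snapshot(c))
a=cv2.imread("pics/side5.png")[200:310,200:420]; cv2.imwrite("pics/s5c.png",cv2.resize(a,(800,400),interpolation=cv2.INTER_CUBIC))
a=cv2.imread("pics/top5.png")[150:250,260:380]; cv2.imwrite("pics/t5c.png",cv2.resize(a,(720,600),interpolation=cv2.INTER_CUBIC))
E
```

```text
down t 17.73 tcp [479.99  10.67 229.37] F [ 0.1  -0.26 -0.4 ] open 70.02
grip10 t 18.5 tcp [480.57  10.5  229.05] F [ 5.18 -2.27 -2.65] open 25.86
grip45 t 18.72 tcp [480.4   10.54 229.06] F [ 3.79 -0.99 -2.78] open 25.96
[-100.47   -0.03  229.06]
```

View pics/s5c.png

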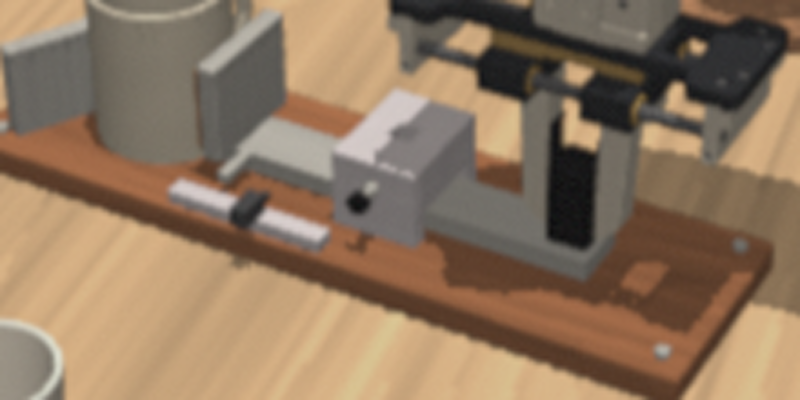

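View pics/t5c.png

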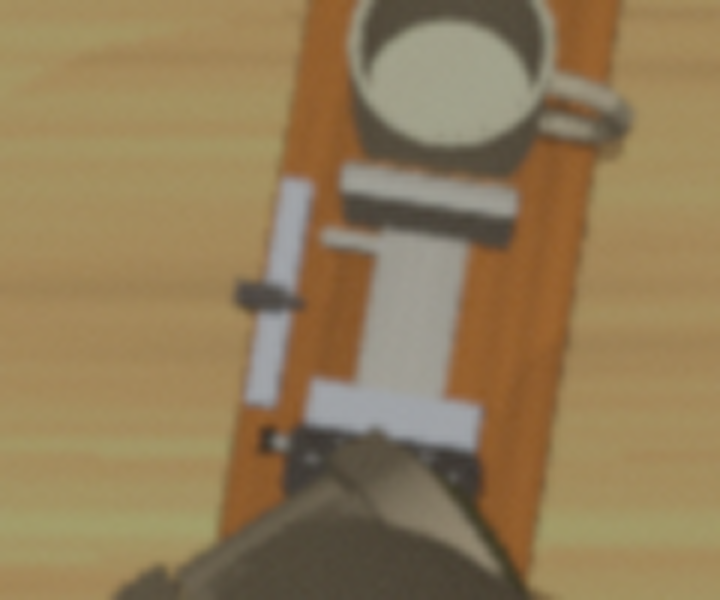

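```bash
cat >look.py <<'E'
import sys
from h import *
n=sys.argv[1];p=np.load("clamp.npy")
for c,(r0,r1,c0,c1),k in(("side",(225,275,235,310),10),("top",(170,225,290,345),10)):
    im=env.snapshot(c);cv2.imwrite(f"pics/{c}{n}.png",im)
    cv2.imwrite(f"pics/{c}{n}c.png",cv2.resize(im[r0:r1,c0:c1],None,fx=k,fy=k,interpolation=cv2.INTER_CUBIC))
    for l in("index_tip","mark_tip"):
        for a in env.pinpoint(c,l)[:2]: print(c,l,a["uv"],round(a["conf"],2),w2c(p,atz(c,a["uv"],34)))
E
python3 -W ignore - <<'E'
from h import *
p=np.load("clamp.npy")
s=env.read_state();x=w2c(p,s["tcp_pos"])[0]
env.move_l(np.array([*c2w(p,(-100.5-24,0,0))[0][:2],229]),v=35);s=st("pull");print(w2c(p,s["tcp_pos"]))
E
python3 -W ignore look.py 6
```

```text
pull t 19.64 tcp [457.46  14.25 229.05] F [ 5.48 -1.83 -2.88] open 25.66
[-123.71    0.03  229.05]
side index_tip [273.4, 249.9] 0.81 [64.61 36.57 34.  ]
side index_tip [163.0, 386.5] 0.66 [ 21.15 411.97  34.  ]
side mark_tip [273.0, 248.0] 0.61 [68.74 31.51 34.  ]
top index_tip [313.1, 199.5] 0.75 [62.89 37.9  34.  ]
top mark_tip [310.3, 200.4] 0.53 [59.57 44.32 34.  ]
```

View pics/side6c.png

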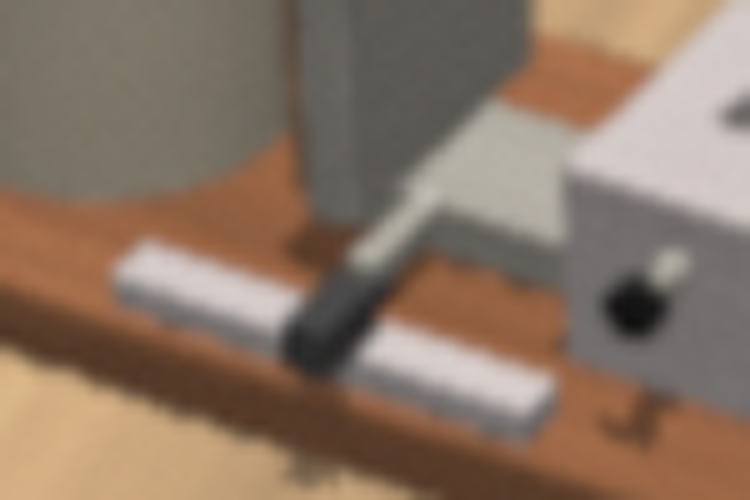

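View pics/top6c.png

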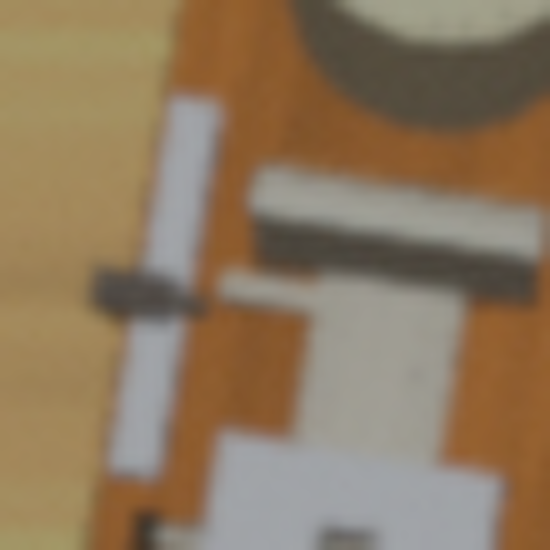

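The pointer is still short of the clip finger. In the top crop the pointer is at row ~286 and the finger at row ~301, which is a few mm. I'll overlay constant-x lines to measure the gap.

```bash
cat >ov.py <<'E'
import sys
from h import *
n=sys.argv[1];xs=[float(v) for v in sys.argv[2:]];p=np.load("clamp.npy");out=[]
for c,(r0,r1,c0,c1),k in(("side",(236,266,255,285),18),("top",(185,215,296,326),18)):
    im=cv2.imread(f"pics/{c}{n}.png")[r0:r1,c0:c1]
    im=cv2.resize(im,None,fx=k,fy=k,interpolation=cv2.INTER_CUBIC)[:,:400]
    im=np.clip(im*1.4,0,255).astype(np.uint8)
    for x in xs:
        q=proj(c,c2w(p,[(x,y,34) for y in(25,80)]));q=((q-[c0,r0]+.5)*k).astype(int)
        cv2.line(im,tuple(map(int,q[0])),tuple(map(int,q[1])),(0,255,0) if x!=xs[0] else (0,0,255),1)
    out.append(im)
cv2.imwrite(f"pics/ov{n}_{len(xs)}.png",np.hstack(out))
E
python3 ov.py 6 58 60 62 64 66
```

```text
(no output)
```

View pics/ov6_5.png

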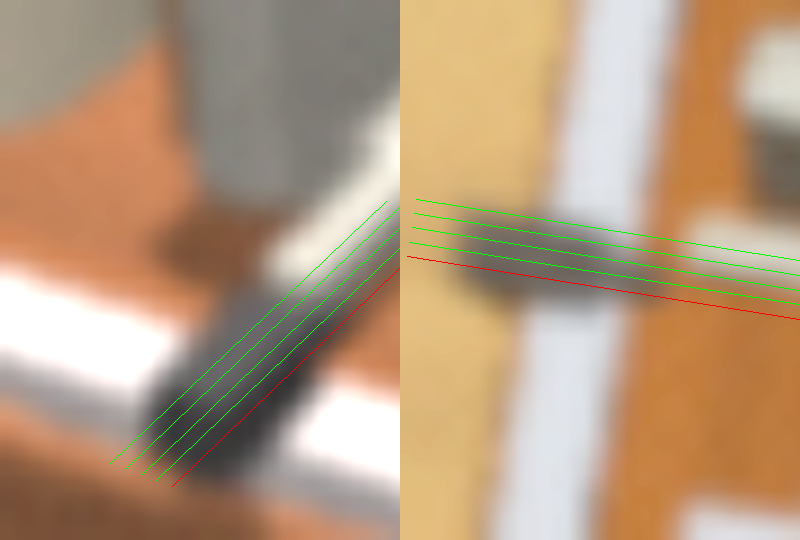

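```bash
python3 -W ignore - <<'E'
from h import *
p=np.load("clamp.npy")
env.move_l(np.array([*c2w(p,(-124.5-5,0,0))[0][:2],229]),v=20);env.pause(.2);s=st("pull");print(w2c(p,s["tcp_pos"]))
E
python3 -W ignore look.py 7;python3 ov.py 7 58 60 62 64 66; python3 ov.py 7 
```

```text
pull t 20.54 tcp [452.65  15.02 229.05] F [ 6.77 -3.16 -4.07] open 25.72
[-128.57    0.03  229.05]
side index_tip [275.3, 250.9] 0.8 [59.55 37.63 34.  ]
side mark_tip [412.6, 191.8] 0.64 [ -90.48 -306.38   34.  ]
side mark_tip [274.1, 251.7] 0.53 [60.17 41.02 34.  ]
top index_tip [313.4, 198.0] 0.56 [66.71 37.78 34.  ]
top mark_tip [310.7, 202.0] 0.5 [55.79 42.7  34.  ]
```

View pics/ov7_5.png

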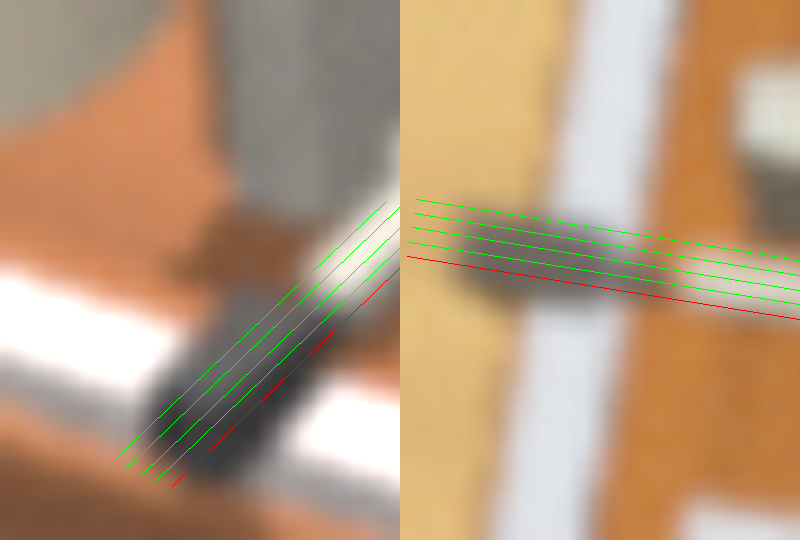

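View pics/ov7_0.png

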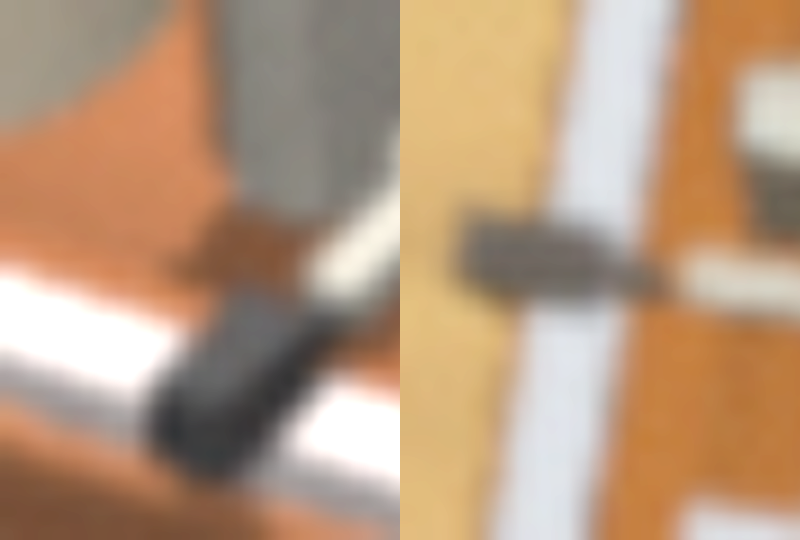

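```bash
cat >prof.py <<'E'
import sys
from h import *
from scipy.ndimage import map_coordinates
n=sys.argv[1];p=np.load("clamp.npy")
xs=np.arange(44,80,1.)
for c in("top","side"):
    im=cv2.imread(f"pics/{c}{n}.png").astype(float)
    for y in range(30,56,2):
        q=proj(c,c2w(p,[(x,y,34) for x in xs]))
        v=map_coordinates(im[:,:,0],[q[:,1],q[:,0]],order=1)  # blue: wood low, steel high
        r=map_coordinates(im[:,:,2],[q[:,1],q[:,0]],order=1)
        print(c,y,"B",v.round().astype(int).tolist());print("      R",r.round().astype(int).tolist())
E
python3 prof.py 7
```

```text
top 30 B [43, 42, 43, 44, 45, 45, 46, 46, 45, 45, 47, 50, 61, 77, 92, 110, 127, 133, 134, 133, 118, 103, 88, 73, 59, 58, 57, 58, 59, 61, 61, 62, 65, 72, 79, 95]
      R [132, 132, 132, 133, 133, 133, 133, 133, 133, 131, 129, 127, 126, 125, 125, 135, 144, 149, 151, 152, 146, 139, 129, 116, 102, 93, 84, 79, 78, 77, 77, 78, 80, 87, 94, 109]
top 32 B [44, 43, 43, 44, 45, 45, 45, 45, 46, 46, 46, 46, 61, 77, 93, 111, 129, 132, 134, 130, 116, 102, 87, 72, 62, 60, 58, 58, 58, 59, 60, 61, 65, 71, 78, 95]
      R [132, 132, 132, 132, 132, 132, 132, 132, 132, 130, 127, 124, 122, 121, 125, 136, 146, 149, 152, 151, 146, 140, 129, 117, 106, 97, 88, 83, 80, 78, 78, 79, 82, 87, 94, 108]
top 34 B [46, 46, 46, 46, 45, 45, 45, 45, 45, 46, 47, 52, 66, 80, 97, 116, 130, 133, 136, 127, 115, 101, 85, 69, 62, 58, 56, 57, 58, 59, 59, 60, 63, 67, 76, 91]
      R [134, 134, 134, 134, 133, 132, 132, 132, 132, 131, 129, 127, 125, 123, 130, 139, 147, 150, 154, 151, 147, 142, 133, 124, 116, 109, 103, 101, 98, 95, 92, 89, 90, 91, 97, 107]
top 36 B [48, 48, 48, 48, 46, 45, 45, 45, 45, 46, 48, 56, 68, 82, 100, 118, 1
[... 7075 characters left out ...]
, 128, 132, 135, 137, 139, 142]
side 52 B [73, 77, 79, 79, 77, 72, 69, 66, 66, 66, 62, 56, 49, 44, 42, 46, 51, 58, 65, 71, 74, 75, 74, 73, 72, 70, 70, 70, 70, 72, 73, 75, 75, 75, 74, 76]
      R [152, 153, 153, 152, 148, 144, 139, 133, 123, 113, 102, 89, 75, 61, 51, 51, 54, 59, 66, 71, 74, 75, 75, 75, 78, 83, 93, 109, 124, 135, 144, 149, 152, 154, 155, 156]
side 54 B [107, 108, 107, 105, 104, 103, 101, 100, 97, 88, 77, 66, 55, 47, 45, 44, 51, 59, 66, 70, 73, 73, 73, 73, 71, 72, 73, 78, 84, 89, 96, 99, 102, 105, 106, 107]
      R [167, 167, 166, 165, 163, 160, 156, 148, 138, 124, 109, 92, 74, 59, 52, 47, 52, 59, 65, 70, 73, 74, 75, 76, 78, 88, 102, 118, 135, 150, 158, 164, 166, 168, 169, 170]
```

The profiles put the top-view pointer centre at about 61.2 to 61.6 and the finger at 59.8. About 1.4 mm of pull remains.

```bash
python3 -W ignore - <<'E'
from h import *
p=np.load("clamp.npy")
env.move_l(np.array([*c2w(p,(-129.5-1.4,0,0))[0][:2],229]),v=10);env.pause(.3);s=st("pull");print(w2c(p,s["tcp_pos"]))
E
python3 -W ignore look.py 8; python3 ov.py 8; python3 prof.py 8 | grep -A1 -E "top (34|36|38|48|50) "
```

```text
pull t 21.43 tcp [451.41  15.23 229.05] F [ 7.89 -3.17 -4.42] open 25.84
[-129.83    0.03  229.05]
side index_tip [274.9, 250.1] 0.87 [61.67 35.73 34.  ]
side mark_tip [272.9, 253.0] 0.64 [59.9  45.81 34.  ]
top index_tip [313.1, 198.2] 0.56 [66.1  38.43 34.  ]
top mark_tip [312.0, 200.7] 0.48 [59.5  40.07 34.  ]
top 34 B [46, 46, 46, 47, 46, 45, 45, 45, 47, 51, 56, 65, 81, 98, 113, 126, 135, 132, 129, 116, 100, 84, 73, 61, 58, 58, 58, 58, 57, 58, 60, 62, 72, 82, 96, 113]
      R [134, 134, 134, 134, 133, 133, 133, 132, 131, 130, 128, 126, 126, 127, 135, 144, 150, 151, 151, 147, 141, 134, 126, 117, 111, 105, 100, 97, 94, 91, 90, 88, 94, 101, 112, 127]
top 36 B [47, 47, 48, 48, 48, 46, 45, 44, 44, 49, 53, 65, 80, 95, 112, 128, 134, 133, 131, 116, 100, 85, 70, 56, 54, 51, 51, 53, 54, 55, 56, 60, 68, 77, 92, 109]
      R [137, 137, 137, 137, 137, 136, 136, 136, 135, 133, 131, 129, 127, 127, 136, 145, 150, 151, 153, 150, 147, 144, 139, 135, 130, 126, 122, 118, 114, 110, 107, 105, 107, 109, 118, 130]
top 38 B [48, 48, 47, 47, 48, 48, 47, 46, 46, 49, 52, 65, 79, 94, 111, 128, 131, 132, 127
[... 269 characters left out ...]
 B [87, 87, 88, 88, 89, 90, 90, 90, 90, 88, 86, 83, 77, 71, 68, 68, 68, 70, 72, 76, 81, 85, 87, 88, 88, 88, 88, 86, 84, 83, 85, 87, 88, 89, 89, 89]
      R [137, 138, 138, 139, 139, 139, 139, 139, 139, 138, 136, 134, 121, 109, 100, 95, 91, 98, 106, 115, 123, 132, 135, 138, 139, 140, 140, 139, 138, 137, 137, 137, 138, 138, 138, 139]
top 50 B [127, 128, 128, 128, 128, 128, 127, 127, 127, 122, 118, 110, 98, 88, 82, 77, 77, 82, 87, 96, 105, 112, 117, 121, 123, 125, 125, 124, 123, 124, 125, 126, 127, 129, 128, 127]
      R [140, 142, 143, 145, 145, 145, 145, 145, 145, 142, 140, 133, 120, 107, 99, 92, 90, 97, 104, 113, 123, 131, 137, 141, 144, 145, 146, 144, 142, 141, 140, 141, 142, 143, 144, 144]
```

View pics/ov8_0.png

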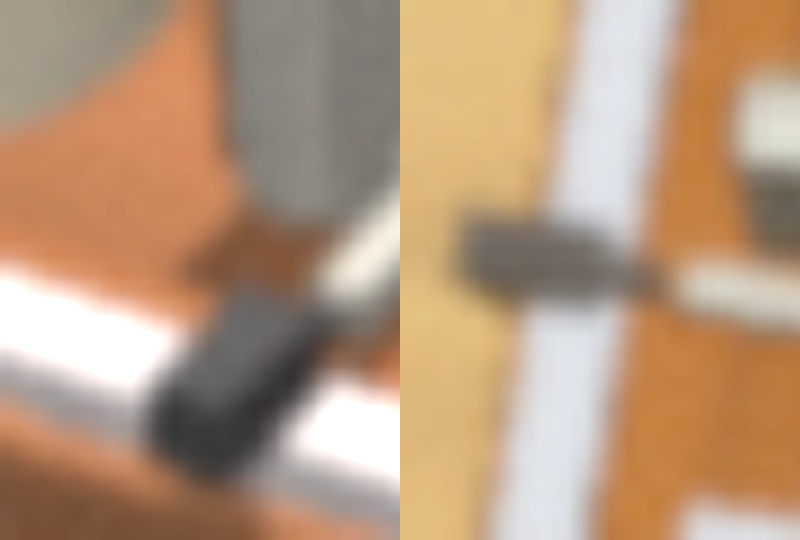

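View pics/side8.png

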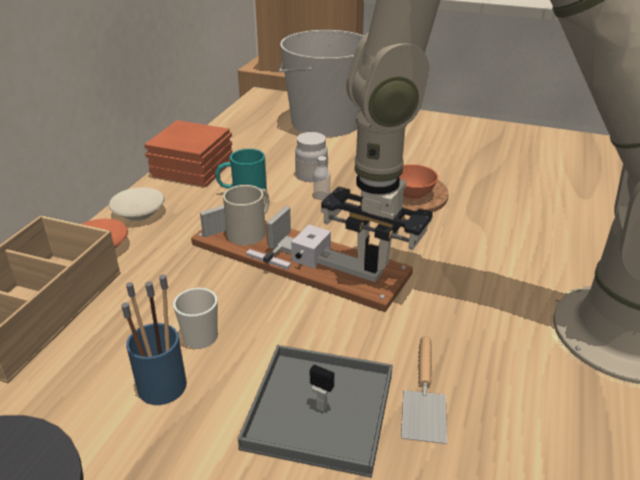

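The side view shows the mug still in place, the plug upright in the tray at (320,385), and the jaw held open. In the top crop the pointer extends nearly straight on from the clip finger near (660,283), with roughly 0.5 mm left. I'll make a last fine pull, check that it holds steady, and hand in.

```bash
python3 -W ignore - <<'E'
from h import *
p=np.load("clamp.npy")
env.move_l(np.array([*c2w(p,(-131.5,0,0))[0][:2],229]),v=10);env.pause(.5);s=st("pull");print(w2c(p,s["tcp_pos"]))
env.pause(1);s=st("hold");print(w2c(p,s["tcp_pos"]))
E
python3 -W ignore look.py 9; python3 ov.py 9; python3 prof.py 9 | grep -E "top (34|36|38) "
```

```text
pull t 22.48 tcp [450.91  15.28 229.04] F [ 8.31 -2.86 -4.76] open 25.71
[-130.34    0.01  229.04]
hold t 23.48 tcp [450.94  15.27 229.05] F [ 7.66 -2.54 -3.88] open 25.82
[-130.31    0.    229.05]
side index_tip [272.1, 257.6] 0.67 [53.13 59.34 34.  ]
side index_tip [274.1, 250.5] 0.39 [62.32 37.62 34.  ]
side mark_tip [275.0, 248.7] 0.61 [64.02 31.63 34.  ]
top index_tip [312.2, 194.7] 0.93 [74.39 42.05 34.  ]
top index_tip [222.4, 189.3] 0.33 [ 52.3  263.45  34.  ]
top mark_tip [176.9, 285.5] 0.61 [-197.93  327.98   34.  ]
top mark_tip [311.4, 200.6] 0.51 [59.51 41.57 34.  ]
top 34 B [45, 45, 45, 45, 45, 45, 45, 45, 46, 54, 63, 76, 93, 111, 122, 130, 135, 129, 124, 109, 92, 76, 66, 57, 55, 57, 58, 58, 58, 59, 61, 63, 74, 87, 102, 119]
top 36 B [44, 45, 47, 48, 49, 51, 50, 47, 47, 53, 60, 74, 91, 107, 119, 130, 133, 130, 127, 109, 92, 77, 66, 55, 54, 53, 53, 53, 53, 55, 57, 62, 70, 79, 94, 111]
top 38 B [46, 46, 47, 48, 49, 49, 47, 45, 47, 52, 58, 72, 87, 102, 115, 129, 131, 131, 126, 109, 92, 78, 65, 55, 52, 49, 49, 49, 50, 51, 52, 55, 60, 65, 76, 87]
```

View pics/ov9_0.png

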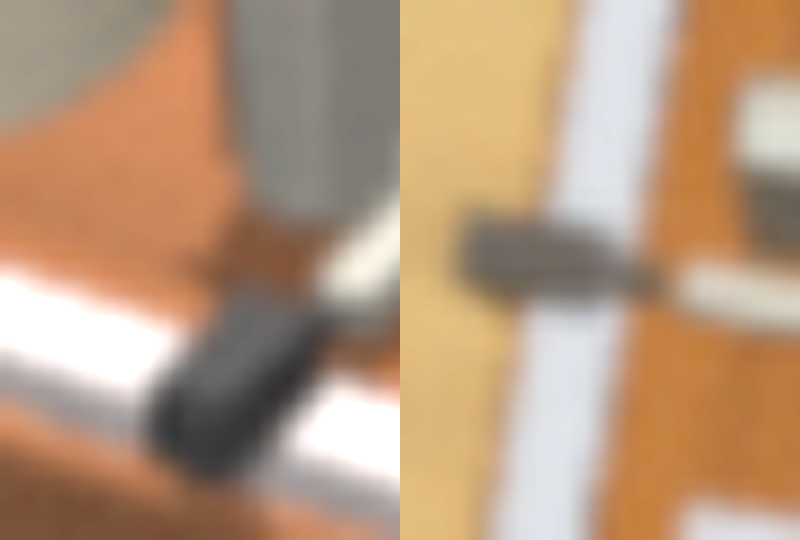

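View pics/top9.png

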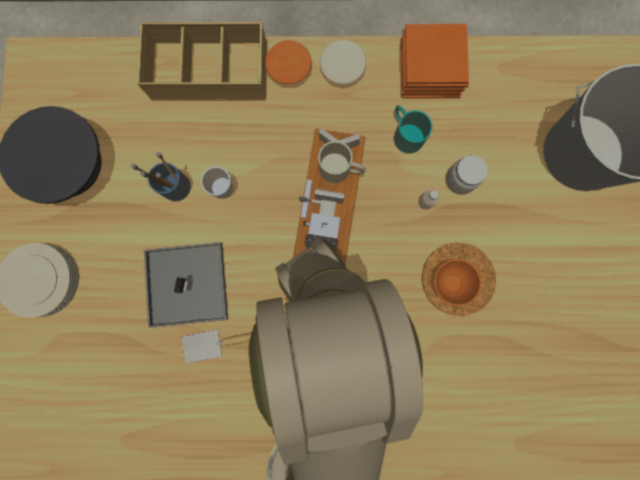

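The top profile now puts the pointer centre at 60.0 mm and the clip finger at 59.8 mm. The picture shows the pointer in line with the finger, the plug in the tray at (183,285), and the mug and bystanders unmoved.

```bash
python3 -W ignore -c "
from h import *
st('final');env.sign_off()"
```

```text
final t 23.78 tcp [450.93  15.3  229.05] F [ 8.27 -3.01 -4.48] open 26.1
the job is handed in; nothing more can be done
```

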